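Press both labels of a carton on the bench label press

ROBOT

A 6-joint arm with a two-finger parallel gripper is mounted at the origin on the work surface. World frame = base frame: x ahead of the robot, y to its left, z up, the work surface at z = 0. Lengths are in m, angles in rad, forces in N, time in s.
With the tool pointing down it reaches from about 0.25 to 0.775 m from the base axis. Payload 4 kg.
Tool frame: the origin (TCP) lies midway between the tips of the shut fingers; the grasp point (between the pads) lies robot.grip_point_offset behind it (robot.grip_point_offset is the distance from the TCP to the grasp point, in m); z points along the fingers, x is the direction in which the jaws open and shut, and the axes are right-handed (so a half turn about z gives the same grasp; the last joint's range is limited). The gripper opens to 94 mm and grips with 3 to 60 N. Pads are 16 mm wide; open, the fingers measure 119 mm over their backs; the gripper's body (75 mm by 177 mm) begins 78 mm behind the grasp point.
Start: joints at [-1.449, 0.087, 1.371, -0, 1.684, -0.103], TCP at [0.123, -0.536, 0.206] pointing down, gripper open.
Joint ranges: [-3.1, 3.1], [-0.76, 2.03], [0.27, 2.55], [-1.08, 4.22], [0.17, 2.65], [-2.57, 2.57]. Speed limits (rad/s): [2.79, 2.79, 3.14, 3.14, 3.14, 3.14].

INTERFACE

Orientations are given as [roll, pitch, yaw] about the fixed x, y, z axes, in that order (R = Rz(yaw) Ry(pitch) Rx(roll)).
In Python, from bench import robot, optics, finder gives the robot as it stands. The module is installed in compiled form; this text tells all that it offers.
- The arm moves only by the tool arm_command, never from a script. Its argument "plan" is a list of rows, each a list of 5 numbers: the opening, from 0 (shut) to 1 (fully open), then the shift along the world's x, y, z in m, then the turn about the world's z in degrees. A call has 1 to 10 rows; each row is the pose to reach, as a shift and turn from the pose commanded when the call began; what a row does not reach only later rows make up. A row lasts 1/8 s, in which the tool goes at most 62.5 mm and 10.7 degrees, less where a joint would pass 70% of its speed; a pose out of reach is approached as far as the arm can. A call with a gripper value outside its range is refused whole. The fingers move at their own pace and stop on an object; the grip force is fixed at half the most. Time passes only in rows, so rows that repeat a pose let the fingers close. It gives the time, the measured TCP pose, the force and the opening at its end, in the units of the state.
- robot.get_obs(): the state, without advancing time (a new reading comes with each control period).
- optics.snapshot(name): name is "scene" or "top" or "wrist"; returns a dict with "image" (420x560x3 uint8, red, green, blue), "fx", "fy", "cx", "cy" (pixels), "position" and "rotation" of the camera in the world; the wrist camera has in their place "hand_eye" (4x4, takes a point from camera to tool coordinates, whose origin is the TCP and whose axes are the tool frame's). Camera axes: x right, y down, z forward; pixel columns grow to the right and rows downward; lengths in m; the calibration is good to about 2 mm. A picture is of the moment at which its call begins: read the wrist's pose just before it. There is no depth.
- robot.close_job(): hands the job in, once; it reports no verdict.
Trained networks look in the newest picture that a camera, given by its name, has taken for a name from the list of things; names that differ only in an ending like _2 or _b are one class to them, and where a whole thing is asked for, a point or a joint stands for the part that bears it (a point fixed in the world has none). Each returns a list of dicts, best first, with "p" (0 to 1); they miss things now and then, are a little off and sometimes report something else, mostly with a low value. They report only what shows in the picture. A call takes as long as a camera call.
- finder.masks_of(label, camera): "pixels" (420x560 bool, what is visible of it) and "extent" ([left, top, right, bottom] in pixels, round what is visible of it).
The state is a dict: "time": time; "joint_positions": joint angles; "qvel": joint speeds; "joint_torque": joint torques, N m; "tool_pos": TCP position; "ee_rot": TCP orientation; "wrist_force": force on the tool from outside, world axes, zero at the start; "wrist_torque": the same for the moment, N m; "width": finger opening in m.
Only numpy, scipy, OpenCV 4.12 (cv2) and the standard library are available. Lean on these libraries where they do the work, as an engineer would, in place of code of your own. Each camera call takes 0.05 s, during which the arm holds its last target.

TASK

Set the two labels of the carton on the sprung label press: first the yellow label, then the blue one, turning the carton between the two passes. Each time push the carton, standing on the bench, squarely against the pad, with the middle of the label on the pad, until the red band on the plunger has gone into the housing, and keep it pressed there for a good second, without crushing the carton. Then leave the carton standing free in front of the pad with its blue label still facing it and no more than a couple of centimetres away, and disturb nothing else on the bench.

Things in the scene. Friction and masses are not known exactly. Their poses are not given: they have to be found in the camera images.
- carton: Closed brown carton, too wide to grasp: 110 (its x) x 140 (its y) x 70 (z) mm, 0.4 to 0.85 kg, slides on the bench. Origin: centre of its underside. Its +x face carries the yellow label, its +y face the blue label; the other two sides are bare. Seen from above, turning it a quarter turn clockwise brings the blue label to where the yellow one was.
- yellow_label (a point): Middle of the yellow label, on the carton's +x face (140 mm wide face), 35 mm above the bench. The label is 40 mm wide, runs up the face and 27 mm over the top edge, so it shows from above.
- blue_label (a point): Middle of the blue label, on the carton's +y face (110 mm wide face), 35 mm above the bench. Same size as the yellow one, and also wraps 27 mm over the top edge.
- press: Label press fixed to the bench. Origin on the bench straight under the face of the pad at rest; the pad looks along the press's -x, so a carton is pushed along +x. Black pad, steel plunger (18 mm thick, axis 38 mm above the bench) with a red band, green housing 70 mm wide and 68 mm high that begins 75 mm behind the pad face (x = 75 to 165 mm) on a base plate 110 mm wide, 8 mm thick (x = 70 to 210 mm). Between pad and housing, either side of the plunger, the bench is free.
- pad_face (a point): Middle of the pad's front face, 38 mm above the bench; moves with the pad. Its axes are those of the press. The pad is 44 mm wide (y), from 15 to 61 mm above the bench, 12 mm thick, so a wider carton face stands out past it on both sides.
- pad (a joint): How far the pad is pushed in, in m: 0 at rest, 0.015 at its hard stop. Spring 2.4 N at the start, about 8 N at 9 mm and 11 N at the stop. The red band is 10 mm long and is taken up by the housing at about 9 to 10 mm. The spring pushes back when released and may slide the carton back by some mm. More than 40 N between carton and press crushes the carton.
- reducer_1: Black plastic pipe reducer standing on the bench, 56 mm across the foot, 72 mm high; bystander. Origin: centre of its underside.
- reducer_2: A second pipe reducer, the same; bystander.
- stock_box: Small white and red box 70 x 50 x 45 mm; bystander. Origin: centre of its underside.

How it is judged:
On the way, in this order (a step that is already met when the one before it is completed fails the run):
1. the yellow label is pressed squarely on the pad: pad pushed in more than 9 mm by the carton, label middle on the pad (within 24 mm of its middle), face square within 0.12 rad, held 0.6 s (value of joint pad above 0.009 m and contact force between carton and press above 2 N and x of yellow_label in the frame of pad_face between -0.008 and 0.008 m and y of yellow_label in the frame of pad_face between -0.024 and 0.024 m and angle between the x axis of carton and the x axis of press, either way round below 0.12 rad), for 0.6 s.
2. after turning, the blue label is pressed on the pad in the same way, held 0.6 s (value of joint pad above 0.009 m and contact force between carton and press above 2 N and x of blue_label in the frame of pad_face between -0.008 and 0.008 m and y of blue_label in the frame of pad_face between -0.024 and 0.024 m and angle between the y axis of carton and the x axis of press, either way round below 0.12 rad), for 0.6 s.
At the end, for the whole second after the job is handed in: The carton stands still on the bench, level, its blue label facing the pad: the label's middle no more than 35 mm in front of the pad face and within 40 mm to either side of its middle, square within 0.25 rad, the pad no longer held in (less than 12 mm) (x of blue_label in the frame of pad_face between -0.035 and 0.008 m and y of blue_label in the frame of pad_face between -0.04 and 0.04 m and angle between the y axis of carton and the x axis of press, either way round below 0.25 rad and angle between carton's own z axis and vertical below 0.06 rad and height (world z) of carton below 0.006 m and linear speed of carton below 0.01 m/s and value of joint pad below 0.012 m); the robot touches nothing.
It fails at once if the carton tipped by more than 0.3 rad or lifted more than 25 mm off the bench (angle between carton's own z axis and vertical above 0.3 rad or height (world z) of carton above 0.025 m).
It fails at once if the carton crushed: more than 40 N between carton and press (contact force between carton and press above 40 N).
It fails at once if the bystander reducer_1 was moved by more than 20 mm (distance of reducer_1 from where it was at the start of the episode above 0.02 m).
It fails at once if the bystander reducer_2 was moved by more than 20 mm (distance of reducer_2 from where it was at the start of the episode above 0.02 m).
It fails at once if the bystander stock_box was moved by more than 20 mm (distance of stock_box from where it was at the start of the episode above 0.02 m).
It also fails if it takes over 72 s, if anything falls off the work surface, if the arm or the gripper's body presses on something with over 40 N, if the wrist force passes 120 N, or if a joint passes its speed limit or range.

## Working session

There is one attempt and no reset: what is moved stays moved. The work goes in short steps, Python scripts to look and compute and a tool call to move; the robot and the scene stay as the last step left them, time stands still between calls to the robot, and variables do not carry over. Pictures are saved under pics/ and viewed, and the job is handed in when it is done.

Besides the shell and the picture viewer there is one more tool, called after "Emit:" by a JSON object that holds its "method" and its "body", one argument or row to a line. arm_command: Moves the arm, as the interface text tells. Its arguments: {"type":"object","properties":{"plan":{"type":"array","items":{"type":"array","items":{"type":"number"}}}},"required":["plan"]}

```bash
mkdir -p pics; cat > h.py <<'E'
import numpy as np,cv2
from bench import robot,optics,finder
def snap(n,f=None):
    s=optics.snapshot(n)
    if f: cv2.imwrite('pics/'+f,cv2.cvtColor(s['image'],cv2.COLOR_RGB2BGR))
    return s
def toworld(s,uv,z):
    uv=np.atleast_2d(uv).astype(float)
    d=np.c_[(uv[:,0]-s['cx'])/s['fx'],(uv[:,1]-s['cy'])/s['fy'],np.ones(len(uv))]@np.array(s['rotation']).T
    p=np.array(s['position']); t=(z-p[2])/d[:,2]
    return p+d*t[:,None]
E
python3 - <<'E'
from h import *
o=robot.get_obs();print({k:np.round(v,3) for k,v in o.items()})
print(robot.grip_point_offset)
for c in('top','scene'):
    s=snap(c,c+'0.png');print(c,np.round(s['position'],3),np.round(s['rotation'],3).tolist(),s['fx'],s['cx'],s['cy'])
    for l in('carton','press','pad_face','reducer_1','stock_box'):
        for m in finder.masks_of(l,c)[:3]:
            ys,xs=np.nonzero(m['pixels']);print(l,round(m['p'],2),m['extent'],xs.mean().round(1),ys.mean().round(1),len(xs))
E
```

```text
{'time': np.float64(0.0), 'joint_positions': array([-1.449,  0.088,  1.372, -0.   ,  1.684, -0.103]), 'qvel': array([ 0.001, -0.   , -0.   , -0.   ,  0.003, -0.002]), 'joint_torque': array([-1.0000e-03, -3.4019e+01, -3.0243e+01,  7.2000e-02,  3.3000e-02,
       -0.0000e+00]), 'tool_pos': array([ 0.123, -0.536,  0.204]), 'ee_rot': array([-3.141e+00,  2.000e-03, -1.346e+00]), 'wrist_force': array([-0.075,  0.205, -0.71 ]), 'wrist_torque': array([ 0.043,  0.036, -0.045]), 'width': np.float64(0.094)}
0.0188
top [0.421 0.006 1.141] [-3.044, -0.006, -1.545] 430.6395714057348 277.24127020665 205.6534647517999
carton 0.84 [251.7, 163.1, 311.4, 230.6] 279.7 196.4 2443
press 0.89 [128.7, 172.0, 210.2, 216.0] 161.9 191.5 2532
pad_face 0.72 [177.0, 187.6, 210.0, 204.8] 197.4 192.3 278
reducer_1 0.78 [166.2, 221.9, 188.9, 248.4] 177.2 234.7 392
reducer_1 0.61 [369.3, 247.5, 393.0, 271.3] 379.8 257.8 362
stock_box 0.96 [369.3, 156.6, 402.2, 193.3] 386.1 176.0 638
scene [1.099 0.379 0.886] [-2.459, 0.002, 2.17] 542.5706252902958 277.9061395922085 199.07199874401113
carton 0.72 [230.2, 168.3, 322.0, 249.3] 274.4 209.5 4883
press 0.71 [350.9, 242.5, 468.9, 351.9] 413.6 295.9 5627
pad_face 0.95 [353.9, 239.6, 391.6, 275.6] 367.1 261.3 520
reducer_1 0.96 [400.7, 219.4, 432.2, 257.7] 417.4 239.0 920
reducer_1 0.57 [204.6, 102.4, 229.6, 136.0] 216.2 119.6 637
stock_box 0.56 [132.4, 157.8, 163.7, 192.4] 149.6 175.4 1028
```

View pics/top0.png

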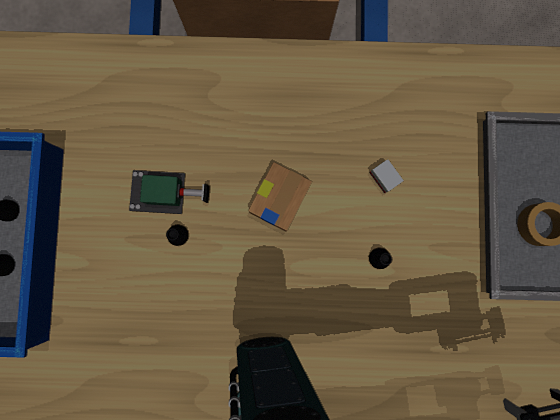

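View pics/scene0.png

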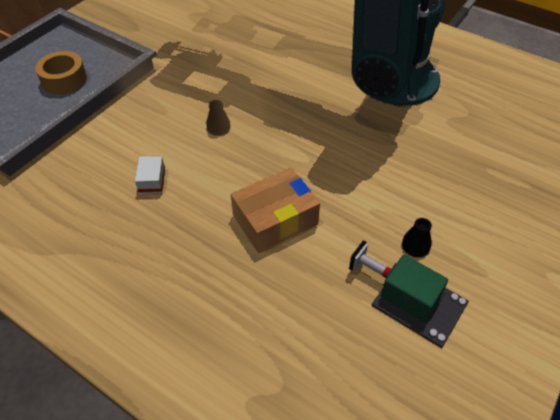

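```bash
cat >> h.py <<'E'
from scipy.spatial.transform import Rotation
from scipy.optimize import least_squares, minimize
_t=toworld
def R(s):
    r=np.array(s['rotation']); return r if r.shape==(3,3) else Rotation.from_euler('xyz',r).as_matrix()
def toworld(s,uv,z):
    s=dict(s);s['rotation']=R(s);return _t(s,uv,z)
def proj(s,P):
    c=(np.atleast_2d(P)-np.array(s['position']))@R(s)
    return np.c_[c[:,0]/c[:,2]*s['fx']+s['cx'],c[:,1]/c[:,2]*s['fy']+s['cy']]
def boxmask(s,x,y,th,d=(.11,.14,.07),sh=(420,560)):
    c,sn=np.cos(th),np.sin(th);P=[]
    for i in(-.5,.5):
        for j in(-.5,.5):
            for z in(0,d[2]):
                a,b=i*d[0],j*d[1];P.append([x+c*a-sn*b,y+sn*a+c*b,z])
    m=np.zeros(sh,np.uint8);q=cv2.convexHull((proj(s,P)*16).astype(np.float32))
    cv2.fillConvexPoly(m,np.round(q).astype(np.int32),255,shift=4, lineType=cv2.LINE_AA);return m/255.
def fitbox(items,x0,d=(.11,.14,.07)):
    def f(v): return sum(1-np.minimum(boxmask(s,*v,d),m).sum()/np.maximum(boxmask(s,*v,d),m).sum() for s,m in items)
    r=minimize(f,x0,method='Nelder-Mead',options=dict(initial_simplex=np.array(x0)+np.array([[0,0,0],[.02,0,0],[0,.02,0],[0,0,.15]]),xatol=1e-4,fatol=1e-5,maxiter=300))
    return r.x,r.fun/len(items)
def labelpts(s,lo,hi,z=.07):
    m=cv2.inRange(cv2.cvtColor(s['image'],cv2.COLOR_RGB2HSV),lo,hi); return m
E
python3 - <<'E'
from h import *
S={c:snap(c) for c in('top','scene')}
M={}
for c in S:
    for l in('carton','press','stock_box'):
        M[c,l]=finder.masks_of(l,c)[0]['pixels'].astype(float)
    M[c,'r']=[m['pixels'] for m in finder.masks_of('reducer_1',c)[:2]]
s=S['top']; print(toworld(s,[[280,196]],.07))
for cs in(['top'],['scene'],['top','scene']):
    for th in (1.0,):
        x,f=fitbox([(S[c],M[c,'carton']) for c in cs],[.44,0,th]); print('carton',cs,x.round(4),round(f,3))
print('top labels px->', [toworld(s,[p],.07).round(3) for p in ([265,188],[270,216])])
# press: green housing top
for c in S:
    hsv=cv2.cvtColor(S[c]['image'],cv2.COLOR_RGB2HSV)
    g=cv2.inRange(hsv,(60,90,30),(85,255,255)); n,L,st,_=cv2.connectedComponentsWithStats(g)
    i=1+np.argmax(st[1:,4]);print(st[i])
    gm=(L==i).astype(np.uint8); 
    rr=cv2.minAreaRect(np.argwhere(gm)[:,::-1].astype(np.float32));print(c,rr)
    cv2.imwrite(f'pics/z_{c}.png',cv2.resize(cv2.cvtColor(S[c]['image'],cv2.COLOR_RGB2BGR)[(150 if c=='top' else 210):(250 if c=='top' else 350),(120 if c=='top' else 340):(260 if c=='top' else 500)],None,fx=4,fy=4,interpolation=cv2.INTER_CUBIC) if 1 else 0)
    for m in M[c,'r']:
        ys,xs=np.nonzero(m);print('red',toworld(S[c],[[xs.mean(),ys.mean()]],.036).round(3))
    ys,xs=np.nonzero(M[c,'stock_box']);print('stock',toworld(S[c],[[xs.mean(),ys.mean()]],.03).round(3))
E
```

```text
[[ 0.5512244  -0.00406583  0.07      ]]
carton ['top'] [ 0.5532 -0.0036  1.109 ] 0.082
carton ['scene'] [ 0.5528 -0.0048  1.0899] 0.063
carton ['top', 'scene'] [ 0.5532 -0.0042  1.0878] 0.074
top labels px-> [array([[0.57 , 0.034, 0.07 ]]), array([[0.5 , 0.02, 0.07]])]
[140 175  38  29 965]
top ((158.4010009765625, 188.8857879638672), (35.69477081298828, 27.501359939575195), 4.085616588592529)
red [[0.449 0.255 0.036]]
red [[ 0.403 -0.264  0.036]]
stock [[ 0.615 -0.281  0.03 ]]
[ 386  255   61   53 1777]
scene ((416.23724365234375, 280.9344177246094), (54.753395080566406, 33.756858825683594), 29.538780212402344)
red [[0.46  0.263 0.036]]
red [[ 0.414 -0.261  0.036]]
stock [[ 0.626 -0.274  0.03 ]]
```

View pics/z_top.png

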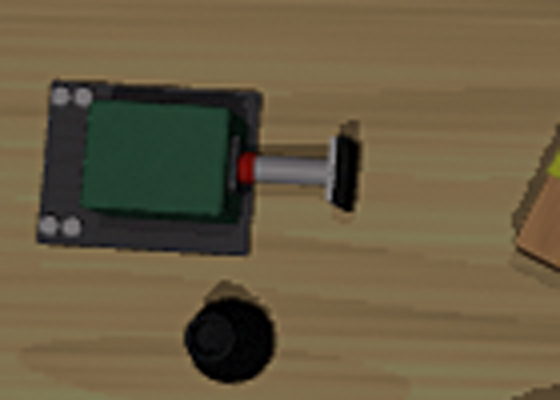

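```bash
cat > fp.py <<'E'
from h import *
def hmask(s,x,y,th):
    # housing visible: full box 8..68 mm
    c,sn=np.cos(th),np.sin(th);P=[]
    for a in(.075,.165):
        for b in(-.035,.035):
            for z in(.008,.068): P.append([x+c*a-sn*b,y+sn*a+c*b,z])
    m=np.zeros((420,560),np.uint8);q=cv2.convexHull((proj(s,P)*16).astype(np.float32))
    cv2.fillConvexPoly(m,np.round(q).astype(np.int32),255,shift=4);return m/255.
items=[]
for c in('top','scene'):
    s=snap(c);hsv=cv2.cvtColor(s['image'],cv2.COLOR_RGB2HSV)
    g=cv2.inRange(hsv,(60,90,15),(90,255,255)); n,L,st,_=cv2.connectedComponentsWithStats(g)
    i=1+np.argmax(st[1:,4]);items.append((s,(L==i).astype(float)))
    print(c,toworld(s,[[207,191]] if c=='top' else [[357.5,257]],.061 if c=='top' else .038))
for it in ([items[0]],[items[1]],items):
    f=lambda v:sum(1-np.minimum(hmask(s,*v),m).sum()/np.maximum(hmask(s,*v),m).sum() for s,m in it)
    x0=np.array([.56,.16,1.57])
    r=minimize(f,x0,method='Nelder-Mead',options=dict(initial_simplex=x0+np.array([[0,0,0],[.02,0,0],[0,.02,0],[0,0,.15]]),xatol=1e-4,fatol=1e-5))
    print(r.x.round(4),r.fun/len(it))
E
python3 fp.py
```

```text
top [[0.56004223 0.18057181 0.061     ]]
scene [[0.56156427 0.18860938 0.038     ]]
[0.5537 0.18   1.5022] 0.16416732438831882
[0.5679 0.1815 1.618 ] 0.11149704758596735
[0.5631 0.181  1.5745] 0.14063877410748526
```

View pics/z_scene.png

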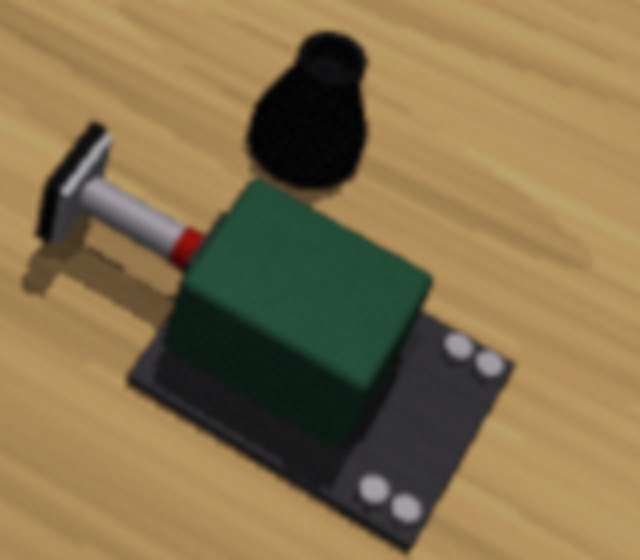

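```bash
python3 - <<'E'
from h import *
t=snap('top');c=snap('scene')
ob=[]
def add(s,pts,off,loc,z):
    for p,l in zip(pts,loc): ob.append((s,np.array(p)/4+off-.375+0,[*l,z]))
T=np.array([120,150]);C=np.array([340,210])
# top image: up=+x world; press x along +y(left); press y = -world x (down in image)
add(t,[(51,81),(262,92),(250,255),(38,243)],T,[(.21,-.055),(.07,-.055),(.07,.055),(.21,.055)],.008)
add(t,[(90,100),(229,107),(222,215),(82,208)],T,[(.165,-.035),(.075,-.035),(.075,.035),(.165,.035)],.068)
add(t,[(360,138),(352,211)],T,[(0,-.022),(0,.022)],.061)
add(c,[(130,381),(408,552),(513,363)],C,[(.07,-.055),(.21,-.055),(.21,.055)],.008)
add(c,[(187,278),(258,181),(432,280),(365,388)],C,[(.075,-.035),(.075,.035),(.165,.035),(.165,-.035)],.068)
def res(v,o=ob):
    x,y,th=v;r=[]
    for s,p,l in o:
        P=[x+np.cos(th)*l[0]-np.sin(th)*l[1],y+np.sin(th)*l[0]+np.cos(th)*l[1],l[2]]
        r+=list(proj(s,P)[0]-p)
    return np.array(r)
for o in(ob,ob[:10],ob[10:]):
    r=least_squares(res,[.56,.18,1.55],args=(o,),loss='soft_l1');print(r.x.round(4),res(r.x,o).reshape(-1,2).round(1).tolist())
E
```

```text
[0.5572 0.1816 1.532 ] [[0.2, -0.8], [-0.0, -0.1], [-0.6, 0.3], [-0.6, -0.2], [-0.3, -0.9], [0.7, -0.3], [-0.0, 0.3], [-0.9, -0.3], [-2.4, -0.6], [-1.8, -1.6], [-1.3, -2.2], [0.3, -1.3], [1.0, -0.3], [-2.7, 0.1], [-1.1, -2.9], [1.5, -1.8], [0.0, 0.4]]
[0.5566 0.1803 1.5365] [[0.6, -0.2], [0.4, 0.2], [-0.0, 0.6], [-0.1, 0.4], [0.1, -0.4], [1.1, 0.0], [0.5, 0.6], [-0.4, 0.2], [-1.9, -0.4], [-1.2, -1.4]]
[0.5589 0.1827 1.533 ] [[-1.2, -1.2], [0.6, -0.2], [1.2, 0.7], [-2.5, 1.1], [-1.0, -1.9], [1.7, -0.8], [0.2, 1.5]]
```

Emit:
{"method": "arm_command", "body": {
  "plan": [
    [1,0.05,0.06,0,6],
    [1,0.09,0.11,0,12],
    [1,0.13,0.16,0,18],
    [1,0.17,0.21,0,24],
    [1,0.21,0.26,0,30],
    [1,0.25,0.31,0,36],
    [1,0.29,0.36,0,42],
    [1,0.33,0.4,0,49.5],
    [1,0.36,0.43,0,49.5],
    [1,0.386,0.448,0,49.5]
  ]
}}

```text
time: 2.55
tool_pos: [0.5101, -0.0855, 0.2055]
ee_rot: [-3.141, -0.0, -0.479]
wrist_force: [0.6, -0.2, -0.1]
width: 0.0936
```

Emit:
{"method": "arm_command", "body": {
  "plan": [
    [1,0,0,-0.05,0],
    [1,0,0,-0.1,0],
    [1,0,0,-0.145,0],
    [1,0,0,-0.175,0],
    [1,0,0,-0.186,0],
    [1,0,0,-0.186,0]
  ]
}}

```text
time: 3.3
tool_pos: [0.5085, -0.0882, 0.0195]
ee_rot: [3.142, 0.0, -0.482]
wrist_force: [0.4, 0.5, 1.2]
width: 0.0936
```

```bash
python3 - <<'E'
from h import *
print({k:np.round(v,3) for k,v in robot.get_obs().items() if k in('tool_pos','wrist_force','joint_positions')})
a=snap('top','a1.png')['image'][100:300,120:420];b=snap('scene','a2.png')['image'][100:360,180:480]
m=np.zeros((480,800,3),np.uint8);m[:267,:400]=cv2.resize(a,(400,267));b=cv2.resize(b,(400,347));m[:347,400:]=b
cv2.imwrite('pics/a3.png',m[:350,:,::-1])
E
```

```text
{'joint_positions': array([-0.282,  0.128,  1.708,  0.   ,  1.307,  0.201]), 'tool_pos': array([ 0.509, -0.088,  0.019]), 'wrist_force': array([0.367, 0.476, 1.249])}
```

View pics/a3.png

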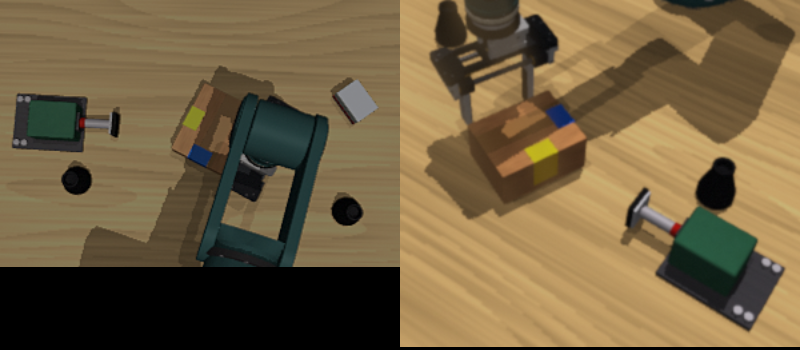

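Emit:
{"method": "arm_command", "body": {
  "plan": [
    [1,0.006,0.011,0,0],
    [1,0.012,0.022,0,2],
    [1,0.016,0.026,0,6],
    [1,0.021,0.03,0,10],
    [1,0.026,0.034,0,14],
    [1,0.031,0.038,0,18],
    [1,0.036,0.042,0,22],
    [1,0.04,0.047,0,25.5],
    [1,0.04,0.053,0,25.5],
    [1,0.04,0.056,0,25.5]
  ]
}}

```text
time: 4.65
tool_pos: [0.5495, -0.0324, 0.0204]
ee_rot: [3.14, -0.002, -0.037]
wrist_force: [0.8, -3.7, 3.0]
width: 0.0941
```

```bash
cat > look.py <<'E'
from h import *
import sys
o=robot.get_obs();print({k:np.round(v,3) for k,v in o.items() if k in('tool_pos','ee_rot','wrist_force')})
px,py,pt=.5572,.1805,1.535
from itertools import product
def lab(s,lo,hi):
    m=cv2.inRange(cv2.cvtColor(s['image'],cv2.COLOR_RGB2HSV),lo,hi)
    m[:, :180]=0 if s['position'][2]>1 else m[:, :180]
    return m
def label_fit(items,x0):
    pass
S=[snap(c) for c in('top','scene')]
tag=sys.argv[1]
a=S[0]['image'][100:280,120:390];b=S[1]['image'][130:350,180:480]
m=np.zeros((300,800,3),np.uint8);m[:267,:400]=cv2.resize(a,(400,267));m[:293,400:]=cv2.resize(b,(400,293))
cv2.imwrite('pics/%s.png'%tag,m[:,:,::-1])
x0=[float(v) for v in sys.argv[2:5]]
it=[]
for c,s in zip(('top','scene'),S):
    r=finder.masks_of('carton',c)
    if r: it.append((s,r[0]['pixels'].astype(float)));print(c,r[0]['p'],r[0]['pixels'].sum())
# union-fit; occlusion by the arm: penalise mask outside the box heavily, box outside the mask lightly
def f(v,w=float(sys.argv[5]) if len(sys.argv)>5 else .3):
    e=0
    for s,mk in it:
        B=boxmask(s,*v);e+=((1-B)*mk).sum()+w*(B*(1-mk)).sum()
    return e
r=minimize(f,x0,method='Nelder-Mead',options=dict(initial_simplex=np.array(x0)+np.array([[0,0,0],[.02,0,0],[0,.02,0],[0,0,.15]]),xatol=1e-4,fatol=1e-2))
x,y,t=r.x;print('carton',r.x.round(4),'deg',np.degrees(t).round(1),'cost',r.fun)
# label centroids on top face (z=.07)
for n,lo,hi in(('yellow',(24,150,60),(34,255,255)),('blue',(105,150,50),(125,255,255))):
    for s,mk in it:
        mm=cv2.inRange(cv2.cvtColor(s['image'],cv2.COLOR_RGB2HSV),lo,hi)
        B=cv2.dilate((boxmask(s,x,y,t)>.5).astype(np.uint8),np.ones((9,9)));ys,xs=np.nonzero((mm>0)&(B>0))
        if len(xs): print(n,len(xs),toworld(s,[[xs.mean(),ys.mean()]],.07)[0].round(3))
cx,sx=np.cos(pt),np.sin(pt)
for n,l in(('yellow',(.055,0)),('blue',(0,.07))):
    L=np.array([x+np.cos(t)*l[0]-np.sin(t)*l[1],y+np.sin(t)*l[0]+np.cos(t)*l[1]])-[px,py]
    print(n,'in press',(L@[cx,sx]).round(4),(L@[-sx,cx]).round(4))
E
python3 look.py b1 .552 .033 1.53
```

```text
{'tool_pos': array([ 0.55 , -0.032,  0.02 ]), 'ee_rot': array([ 3.14e+00, -2.00e-03, -3.70e-02]), 'wrist_force': array([ 0.799, -3.737,  3.005])}
top 0.64 1132
scene 0.72 4858
carton [0.5534 0.0326 1.5603] deg 89.4 cost 553.9027450980393
yellow 126 [0.555 0.077 0.07 ]
yellow 158 [0.557 0.081 0.07 ]
blue 49 [0.495 0.022 0.07 ]
blue 181 [0.497 0.035 0.07 ]
yellow in press -0.0929 -0.0001
blue in press -0.1497 0.0685
```

View pics/b1.png

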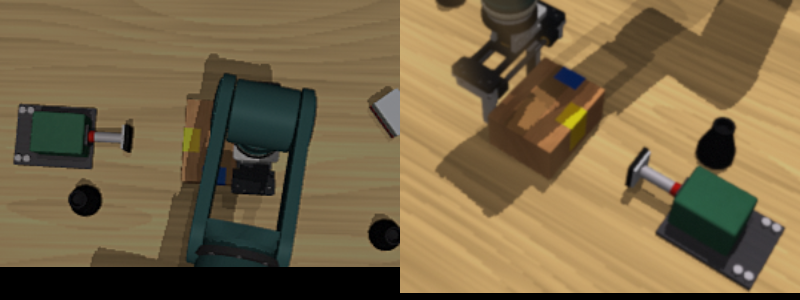

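Emit:
{"method": "arm_command", "body": {
  "plan": [
    [1,0.0003,0.01,0,0],
    [1,0.0007,0.02,0,0],
    [1,0.001,0.03,0,0],
    [1,0.0014,0.04,0,0],
    [1,0.0018,0.05,0,0],
    [1,0.002,0.06,0,0],
    [1,0.0024,0.068,0,0],
    [1,0.0026,0.075,0,0],
    [1,0.0028,0.081,0,0],
    [1,0.0028,0.083,0,0]
  ]
}}

```text
time: 6.1
tool_pos: [0.5514, 0.0511, 0.0195]
ee_rot: [3.141, -0.0, -0.037]
wrist_force: [-0.3, -3.9, 4.7]
width: 0.0938
```

```bash
python3 look.py b2 .556 .116 1.53
```

```text
{'tool_pos': array([0.551, 0.051, 0.019]), 'ee_rot': array([ 3.141, -0.   , -0.037]), 'wrist_force': array([-0.252, -3.933,  4.67 ])}
top 0.65 554
scene 0.84 5116
carton [0.5569 0.1157 1.553 ] deg 89.0 cost 754.9686274509804
yellow 90 [0.557 0.165 0.07 ]
yellow 304 [0.558 0.158 0.07 ]
blue 104 [0.498 0.111 0.07 ]
blue 201 [0.5   0.118 0.07 ]
yellow in press -0.0098 -0.0011
blue in press -0.066 0.0679
```

View pics/b2.png

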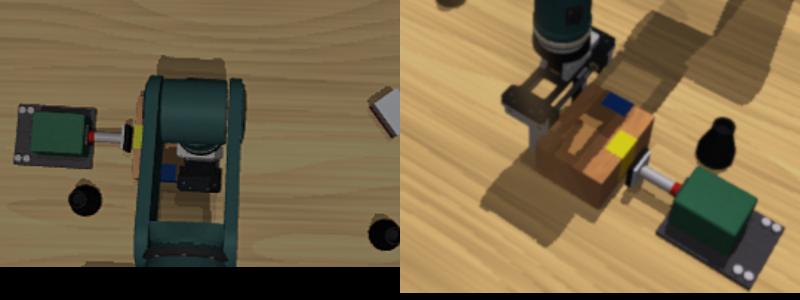

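Nearly touching the pad. I'll advance slowly and watch the force.

Emit:
{"method": "arm_command", "body": {
  "plan": [
    [1,0,0.004,0,0],
    [1,0.0003,0.008,0,0],
    [1,0.0004,0.011,0,0],
    [1,0.0004,0.013,0,0]
  ]
}}

```text
time: 6.8
tool_pos: [0.5515, 0.0634, 0.0191]
ee_rot: [3.14, 0.001, -0.037]
wrist_force: [0.2, -7.1, 0.3]
width: 0.094
```

Emit:
{"method": "arm_command", "body": {
  "plan": [
    [1,0,0.002,0,0],
    [1,0,0.003,0,0]
  ]
}}

```text
time: 7.05
tool_pos: [0.5515, 0.0657, 0.0192]
ee_rot: [3.139, 0.001, -0.037]
wrist_force: [-0.5, -7.1, -0.0]
width: 0.094
```

```bash
cat > z.py <<'E'
from h import *
import sys
s=snap('scene')['image'][190:310,310:450];t=snap('top')['image'][160:230,120:260]
m=np.zeros((480,800,3),np.uint8)
m[:,:400]=cv2.resize(s,(560,480),interpolation=cv2.INTER_CUBIC)[:,60:460];m[:200,400:]=cv2.resize(t,(400,200),interpolation=cv2.INTER_CUBIC)
cv2.imwrite('pics/%s.png'%sys.argv[1],m[:,:,::-1])
E
python3 z.py c1
```

```text
(no output)
```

View pics/c1.png

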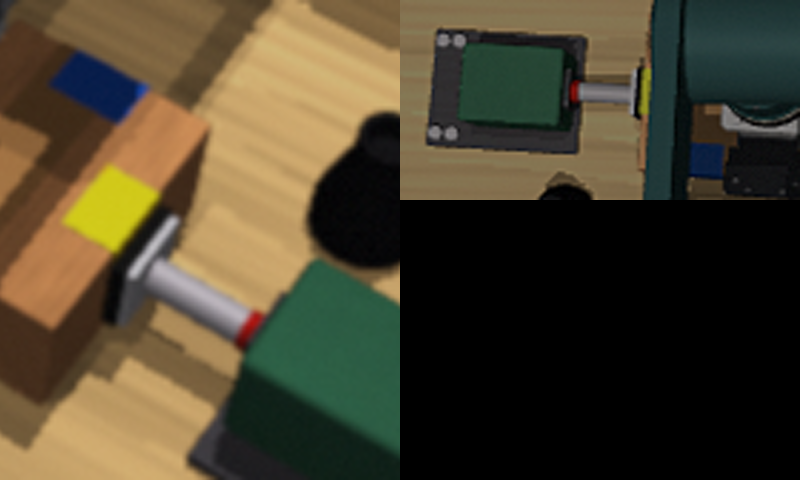

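Emit:
{"method": "arm_command", "body": {
  "plan": [
    [1,0,0.003,0,0],
    [1,0.0001,0.006,0,0],
    [1,0.0002,0.008,0,0],
    [1,0.0002,0.008,0,0]
  ]
}}

```text
time: 7.65
tool_pos: [0.5517, 0.0723, 0.0192]
ee_rot: [3.137, 0.001, -0.037]
wrist_force: [1.5, -10.1, -0.2]
width: 0.094
```

```bash
python3 z.py c2
```

```text
(no output)
```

View pics/c2.png

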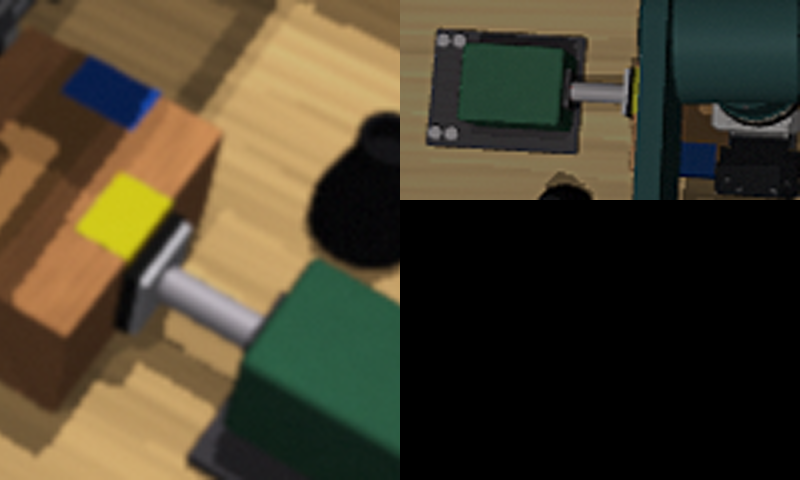

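Emit:
{"method": "arm_command", "body": {
  "plan": [
    [1,0,0.0015,0,0],
    [1,0,0.0025,0,0],
    [1,0,0.0025,0,0],
    [1,0,0.0025,0,0],
    [1,0,0.0025,0,0],
    [1,0,0.0025,0,0],
    [1,0,0.0025,0,0],
    [1,0,0.0025,0,0],
    [1,0,0.0025,0,0],
    [1,0,0.0025,0,0]
  ]
}}

```text
time: 9.0
tool_pos: [0.5517, 0.074, 0.0193]
ee_rot: [3.135, 0.001, -0.037]
wrist_force: [0.7, -11.5, 1.1]
width: 0.0941
```

```bash
python3 z.py c3
```

```text
(no output)
```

View pics/c3.png

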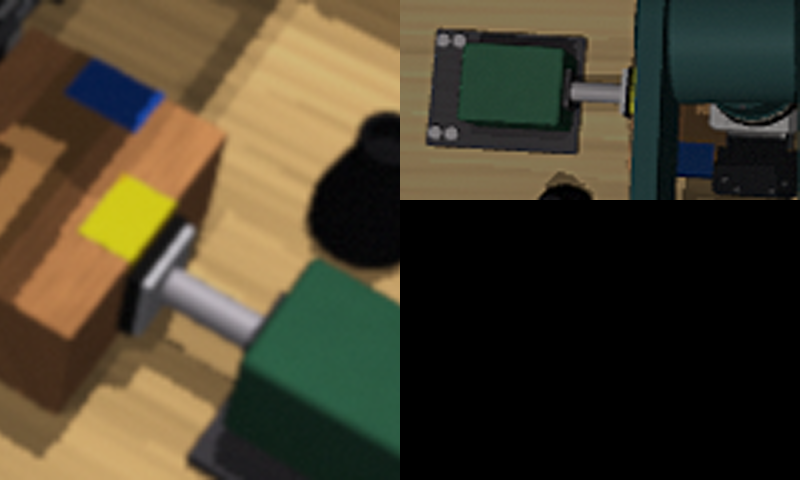

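Emit:
{"method": "arm_command", "body": {
  "plan": [
    [1,0,0.0015,0,0],
    [1,0,0.0025,0,0],
    [1,0,0.0025,0,0],
    [1,0,0.0025,0,0],
    [1,0,0.0025,0,0],
    [1,0,0.0025,0,0],
    [1,0,0.0025,0,0],
    [1,0,0.0025,0,0],
    [1,0,0.0025,0,0],
    [1,0,0.0025,0,0]
  ]
}}

```text
time: 10.35
tool_pos: [0.5518, 0.076, 0.0193]
ee_rot: [3.135, 0.001, -0.037]
wrist_force: [-0.4, -12.5, 1.5]
width: 0.0941
```

```bash
python3 - <<'E'
from h import *
a=cv2.imread('pics/scene0.png')[190:310,340:460]; b=snap('scene','c4.png')['image'][190:310,340:460,::-1]
m=np.hstack([cv2.resize(i,(400,400),interpolation=cv2.INTER_CUBIC) for i in(a,b)]);cv2.imwrite('pics/c5.png',m)
s=snap('scene')
for d in(0,.005,.01,.015):
  print(d,[proj(s,[.5572+.0361*(d+.012)-y*.9994,.1805+.9994*(d+.012)+.036*y,.061])[0].round(1).tolist() for y in(-.022,.022)])
E
```

```text
0 [[355.5, 257.8], [368.0, 241.6]]
0.005 [[357.9, 259.2], [370.3, 242.9]]
0.01 [[360.3, 260.6], [372.7, 244.2]]
0.015 [[362.7, 262.0], [375.1, 245.6]]
```

View pics/c5.png

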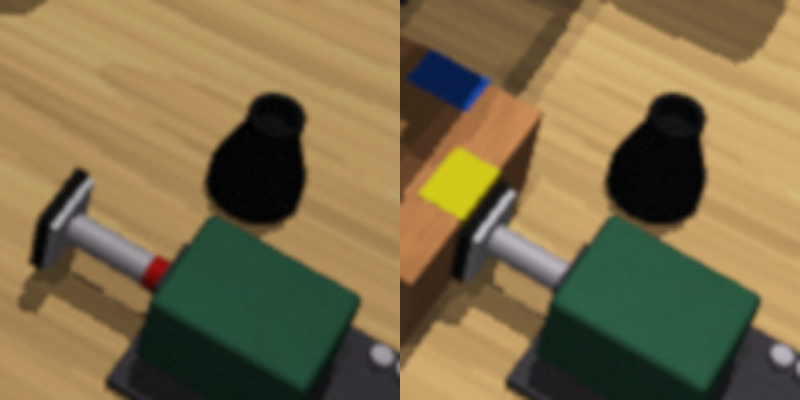

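Emit:
{"method": "arm_command", "body": {
  "plan": [
    [1,0,-0.01,0,0],
    [1,0,-0.025,0,0],
    [1,0,-0.04,0.02,0],
    [0,0,-0.04,0.08,0],
    [0,0,-0.04,0.12,0],
    [0,0,-0.04,0.12,0]
  ]
}}

```text
time: 11.2
tool_pos: [0.5545, 0.0404, 0.144]
ee_rot: [-3.14, -0.009, -0.037]
wrist_force: [-0.5, 0.7, -0.3]
width: 0.0674
```

```bash
python3 look.py d1 .556 .125 1.53
```

```text
{'tool_pos': array([0.555, 0.04 , 0.144]), 'ee_rot': array([-3.14 , -0.009, -0.037]), 'wrist_force': array([-0.484,  0.749, -0.279])}
top 0.7 746
scene 0.73 4897
carton [0.5568 0.1269 1.5643] deg 89.6 cost 771.2576470588235
yellow 99 [0.558 0.176 0.07 ]
yellow 302 [0.558 0.169 0.07 ]
blue 71 [0.498 0.119 0.07 ]
blue 208 [0.5   0.129 0.07 ]
yellow in press 0.0014 0.0001
blue in press -0.0557 0.0685
```

View pics/d1.png

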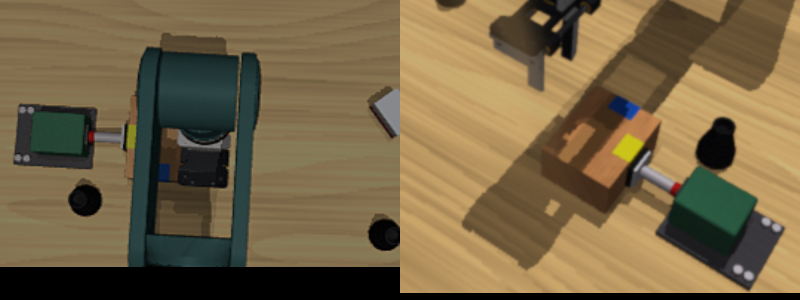

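Emit:
{"method": "arm_command", "body": {
  "plan": [
    [0,0.02,0.05,0,0],
    [0,0.04,0.1,0,0],
    [0,0.058,0.15,0,0],
    [0,0.058,0.179,0,0],
    [0,0.058,0.179,-0.05,0],
    [0,0.058,0.179,-0.09,0],
    [0,0.058,0.179,-0.115,0],
    [0,0.058,0.179,-0.119,0]
  ]
}}

```text
time: 12.4
tool_pos: [0.6066, 0.2181, 0.0153]
ee_rot: [3.139, 0.009, -0.037]
wrist_force: [-0.0, 0.2, -0.7]
width: 0.0002
```

```bash
python3 look.py d2 .556 .125 1.53
```

```text
{'tool_pos': array([0.607, 0.218, 0.015]), 'ee_rot': array([ 3.139,  0.009, -0.037]), 'wrist_force': array([-0.019,  0.228, -0.707])}
top 0.63 2445
scene 0.84 3547
carton [0.5564 0.1242 1.6085] deg 92.2 cost 659.9462745098039
yellow 76 [0.554 0.168 0.07 ]
blue 172 [0.498 0.129 0.07 ]
blue 140 [0.5   0.123 0.07 ]
yellow in press -0.0015 0.0029
blue in press -0.0615 0.0686
```

View pics/d2.png

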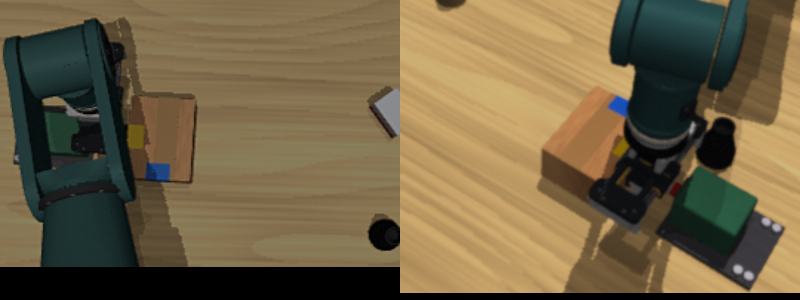

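Emit:
{"method": "arm_command", "body": {
  "plan": [
    [0,0.0,-0.012,0,0],
    [0,0.0,-0.022,0,0],
    [0,0.007,-0.038,0,-7],
    [0,0.013,-0.052,0,-15],
    [0,0.016,-0.067,0,-22],
    [0,0.018,-0.082,0,-30],
    [0,0.017,-0.097,0,-38],
    [0,0.015,-0.112,0,-45],
    [0,0.011,-0.127,0,-52],
    [0,0.005,-0.141,0,-60]
  ]
}}

```text
time: 13.85
tool_pos: [0.6159, 0.0767, 0.0214]
ee_rot: [-3.139, -0.001, -1.089]
wrist_force: [1.1, 1.0, -0.2]
width: 0.0005
```

```bash
python3 look.py d3 .535 .085 0.5
```

```text
{'tool_pos': array([0.616, 0.077, 0.021]), 'ee_rot': array([-3.139e+00, -1.000e-03, -1.089e+00]), 'wrist_force': array([ 1.067,  1.007, -0.23 ])}
top 0.88 1276
scene 0.78 2071
carton [0.5309 0.087  0.5783] deg 33.1 cost 1335.5286274509804
yellow 47 [0.562 0.11  0.07 ]
yellow 1 [0.594 0.136 0.07 ]
blue 34 [0.513 0.138 0.07 ]
blue 216 [0.5   0.134 0.07 ]
yellow in press -0.0627 -0.022
blue in press -0.0372 0.0633
```

View pics/d3.png

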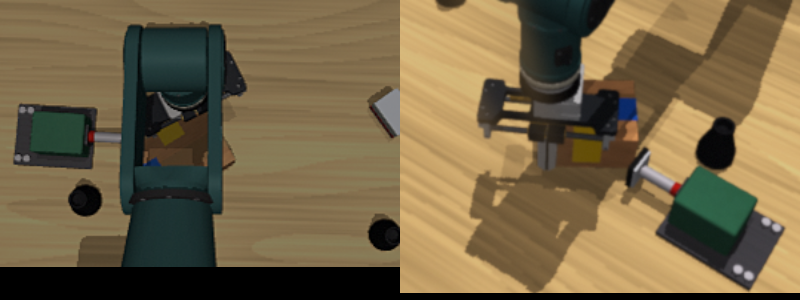

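Emit:
{"method": "arm_command", "body": {
  "plan": [
    [0,-0.008,-0.013,0,-7],
    [0,-0.018,-0.025,0,-15],
    [0,-0.029,-0.036,0,-22],
    [0,-0.042,-0.045,0,-30],
    [0,-0.042,-0.045,0,-30]
  ]
}}

```text
time: 14.68
tool_pos: [0.5727, 0.0329, 0.0207]
ee_rot: [3.142, 0.0, -1.605]
wrist_force: [0.9, 0.1, 0.4]
width: 0.0005
```

Emit:
{"method": "arm_command", "body": {
  "plan": [
    [0,0.03,0.0,0,0],
    [0,0.05,0.0,0.03,0],
    [0,0.05,0.0,0.09,0],
    [0,0.05,-0.02,0.13,0],
    [1,0.03,-0.06,0.13,0],
    [1,0,-0.12,0.13,0],
    [1,-0.04,-0.18,0.13,0],
    [1,-0.09,-0.2,0.13,0],
    [1,-0.09,-0.2,0.13,0]
  ]
}}

```text
time: 15.8
tool_pos: [0.4808, -0.1683, 0.1503]
ee_rot: [3.141, 0.0, -1.608]
wrist_force: [1.2, -0.2, -0.0]
width: 0.0469
```

```bash
python3 look.py d4 .515 .075 0.05 .8
```

```text
{'tool_pos': array([ 0.481, -0.168,  0.15 ]), 'ee_rot': array([ 3.141,  0.   , -1.608]), 'wrist_force': array([ 1.222, -0.189, -0.016])}
top 0.69 2518
scene 0.49 907
carton [0.5025 0.0792 0.1125] deg 6.4 cost 5133.47294117647
yellow 183 [0.543 0.084 0.07 ]
yellow 267 [0.545 0.084 0.07 ]
blue 158 [0.497 0.137 0.07 ]
blue 279 [0.5   0.141 0.07 ]
yellow in press -0.095 -0.0033
blue in press -0.0339 0.0614
```

View pics/d4.png

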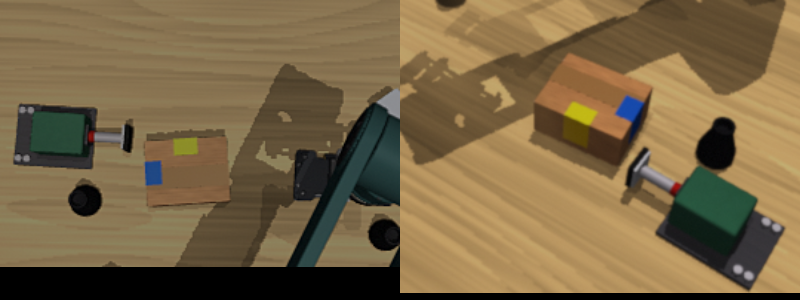

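Emit:
{"method": "arm_command", "body": {
  "plan": [
    [1,-0.02,0.05,0,0],
    [1,-0.04,0.1,0,0],
    [1,-0.06,0.15,0,0],
    [1,-0.076,0.2,0,0],
    [1,-0.076,0.247,0,0],
    [1,-0.076,0.247,-0.04,0],
    [1,-0.076,0.247,-0.09,0],
    [1,-0.076,0.247,-0.12,0],
    [1,-0.076,0.247,-0.13,0],
    [1,-0.076,0.247,-0.13,0]
  ]
}}

```text
time: 17.25
tool_pos: [0.4075, 0.0805, 0.0207]
ee_rot: [3.141, 0.0, -1.606]
wrist_force: [0.6, 0.6, -0.6]
width: 0.0939
```

Emit:
{"method": "arm_command", "body": {
  "plan": [
    [1,0.012,0,0,0],
    [1,0.022,0,0,0],
    [1,0.032,0,0,0],
    [1,0.042,-0.001,0,0],
    [1,0.052,-0.001,0,0],
    [1,0.062,-0.001,0,0],
    [1,0.071,-0.002,0,0],
    [1,0.079,-0.002,0,0],
    [1,0.084,-0.002,0,0],
    [1,0.084,-0.002,0,0]
  ]
}}

```text
time: 18.5
tool_pos: [0.4921, 0.0776, 0.0205]
ee_rot: [-3.14, -0.0, -1.608]
wrist_force: [-0.3, -0.6, 0.3]
width: 0.0943
```

```bash
python3 look.py e1 .553 .078 -0.03 .8
```

```text
{'tool_pos': array([0.492, 0.078, 0.02 ]), 'ee_rot': array([-3.14 , -0.   , -1.608]), 'wrist_force': array([-0.296, -0.574,  0.338])}
top 0.93 879
scene 0.67 5115
carton [ 0.5577  0.0716 -0.0324] deg -1.9 cost 1705.3145098039217
yellow 64 [0.596 0.072 0.07 ]
blue 20 [0.577 0.13  0.07 ]
blue 381 [0.566 0.137 0.07 ]
yellow in press -0.1086 -0.0594
blue in press -0.0388 -0.0042
```

View pics/e1.png

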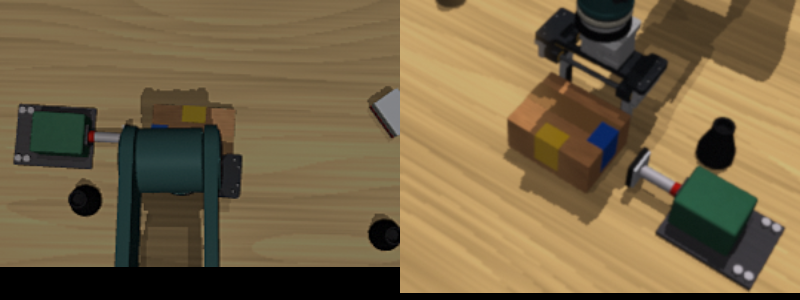

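Emit:
{"method": "arm_command", "body": {
  "plan": [
    [1,-0.02,0,0,0],
    [1,-0.03,0,0.04,0],
    [0.65,-0.03,0,0.1,10],
    [0.65,-0.02,-0.02,0.13,20],
    [0.65,0,-0.05,0.13,30],
    [0.65,0.02,-0.08,0.13,40],
    [0.65,0.04,-0.105,0.13,50],
    [0.65,0.055,-0.125,0.13,60],
    [0.65,0.065,-0.125,0.13,70],
    [0.65,0.065,-0.125,0.13,80]
  ]
}}

```text
time: 19.95
tool_pos: [0.5569, -0.0477, 0.1503]
ee_rot: [-3.141, -0.001, -0.206]
wrist_force: [0.2, 0.0, -0.3]
width: 0.0613
```

```bash
python3 look.py e2 .556 .073 -0.03 .8
```

```text
{'tool_pos': array([ 0.557, -0.048,  0.15 ]), 'ee_rot': array([-3.141e+00, -1.000e-03, -2.060e-01]), 'wrist_force': array([ 0.227,  0.048, -0.324])}
top 0.71 2065
scene 0.7 5302
carton [ 0.5579  0.0723 -0.0335] deg -1.9 cost 662.198431372549
yellow 133 [0.599 0.075 0.07 ]
yellow 160 [0.601 0.079 0.07 ]
blue 156 [0.559 0.13  0.07 ]
blue 378 [0.566 0.137 0.07 ]
yellow in press -0.1079 -0.0595
blue in press -0.0381 -0.0044
```

View pics/e2.png

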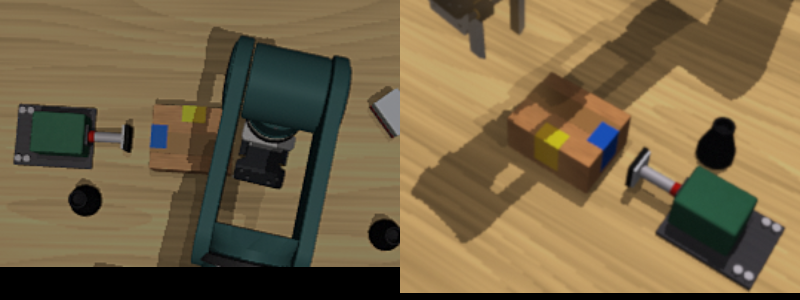

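Emit:
{"method": "arm_command", "body": {
  "plan": [
    [0.65,0,0,-0.05,9.7],
    [0.65,0,0,-0.1,9.7],
    [0.65,0,0,-0.13,9.7],
    [0.65,0,0.012,-0.13,9.7],
    [0.65,0,0.024,-0.13,9.7],
    [0.65,0,0.034,-0.13,9.7],
    [0.65,0.0,0.042,-0.13,9.7],
    [0.65,0.0003,0.05,-0.13,9.7],
    [0.65,0.0006,0.058,-0.13,9.7],
    [0.65,0.001,0.066,-0.13,9.7]
  ]
}}

```text
time: 21.4
tool_pos: [0.5585, 0.0174, 0.0225]
ee_rot: [3.138, -0.004, -0.043]
wrist_force: [0.0, -4.9, 3.4]
width: 0.0614
```

```bash
python3 look.py e3 .558 .096 -0.03 .8
```

```text
{'tool_pos': array([0.558, 0.017, 0.022]), 'ee_rot': array([ 3.138, -0.004, -0.043]), 'wrist_force': array([ 0.017, -4.892,  3.399])}
top 0.92 1149
scene 0.58 5361
carton [ 0.5593  0.0977 -0.0283] deg -1.6 cost 1416.323137254902
yellow 17 [0.599 0.114 0.07 ]
yellow 125 [0.601 0.095 0.07 ]
blue 156 [0.561 0.155 0.07 ]
blue 376 [0.567 0.162 0.07 ]
yellow in press -0.0822 -0.0601
blue in press -0.0126 -0.0046
```

View pics/e3.png

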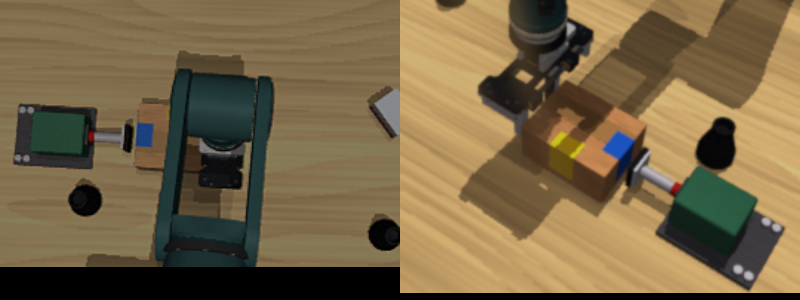

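Emit:
{"method": "arm_command", "body": {
  "plan": [
    [0.65,0,0.006,0,0],
    [0.65,0.0002,0.012,0,0],
    [0.65,0.0004,0.017,0,0],
    [0.65,0.0005,0.02,0,0],
    [0.65,0.0006,0.0225,0,0],
    [0.65,0.0006,0.0245,0,0],
    [0.65,0.0006,0.0245,0,0]
  ]
}}

```text
time: 22.48
tool_pos: [0.5579, 0.0402, 0.021]
ee_rot: [3.135, -0.001, -0.042]
wrist_force: [0.3, -11.1, 4.8]
width: 0.0609
```

```bash
python3 z.py f1
```

```text
(no output)
```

View pics/f1.png

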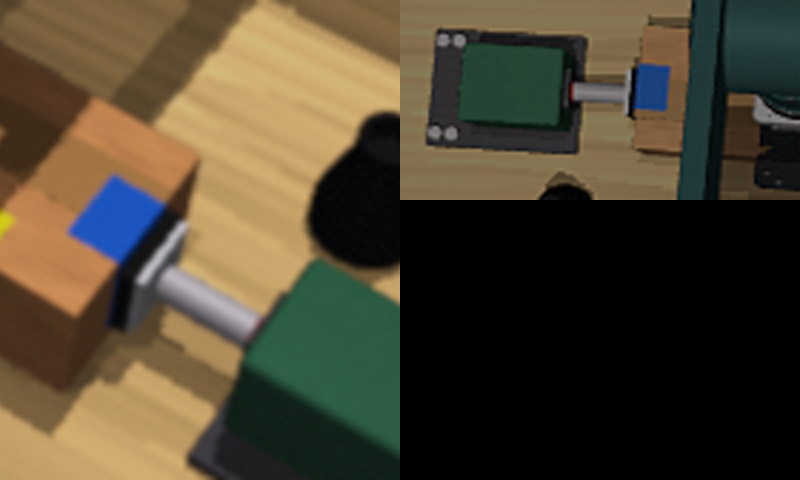

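Emit:
{"method": "arm_command", "body": {
  "plan": [
    [0.65,0,0.0025,0,0],
    [0.65,0,0.0045,0,0],
    [0.65,0,0.005,0,0],
    [0.65,0,0.005,0,0],
    [0.65,0,0.005,0,0],
    [0.65,0,0.005,0,0],
    [0.65,0,0.005,0,0],
    [0.65,0,0.005,0,0],
    [0.65,0,0.005,0,0],
    [0.65,0,0.005,0,0]
  ]
}}

```text
time: 23.82
tool_pos: [0.558, 0.0439, 0.021]
ee_rot: [3.133, -0.001, -0.043]
wrist_force: [-0.1, -13.7, 4.1]
width: 0.0611
```

```bash
python3 z.py f2;python3 look.py f3 .56 .125 -.03 .8
```

```text
{'tool_pos': array([0.558, 0.044, 0.021]), 'ee_rot': array([ 3.133e+00, -1.000e-03, -4.300e-02]), 'wrist_force': array([  0.771, -14.365,   3.019])}
top 0.98 949
scene 0.82 5191
carton [ 0.56    0.1238 -0.0454] deg -2.6 cost 1803.785098039216
yellow 146 [0.601 0.122 0.07 ]
blue 166 [0.561 0.182 0.07 ]
blue 279 [0.562 0.182 0.07 ]
yellow in press -0.0571 -0.0598
blue in press 0.0135 -0.0055
```

View pics/f2.png

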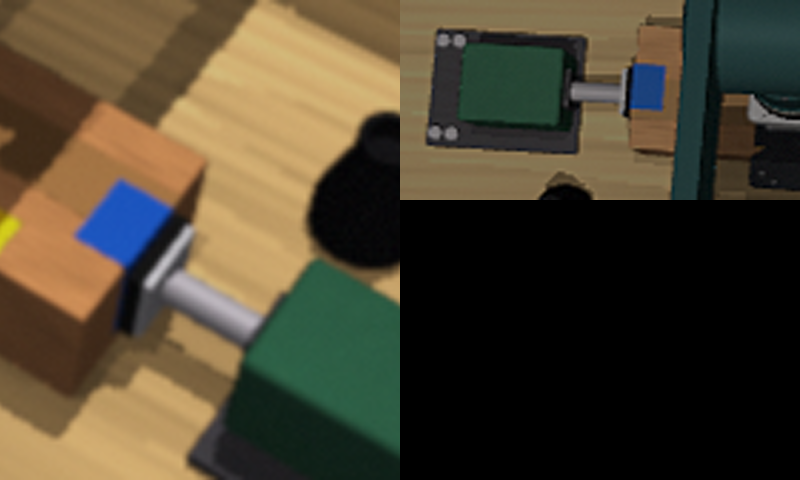

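Emit:
{"method": "arm_command", "body": {
  "plan": [
    [0.65,0,0.001,0,0],
    [0.65,0,0.0015,0,0],
    [0.65,0,0.0015,0,0],
    [0.65,0,0.0015,0,0],
    [0.65,0,0.0015,0,0],
    [0.65,0,0.0015,0,0],
    [0.65,0,0.0015,0,0],
    [0.65,0,0.0015,0,0]
  ]
}}

```text
time: 25.12
tool_pos: [0.558, 0.0451, 0.021]
ee_rot: [3.133, -0.001, -0.043]
wrist_force: [0.4, -15.3, 4.3]
width: 0.0608
```

Emit:
{"method": "arm_command", "body": {
  "plan": [
    [0.65,0,-0.005,0,0],
    [0.65,0,-0.01,0,0],
    [0.65,0,-0.018,0,0],
    [0.65,0,-0.03,0,0],
    [0.65,0,-0.05,0,0],
    [0.65,0,-0.08,0.04,0],
    [0.65,0,-0.11,0.1,0],
    [0.65,-0.03,-0.16,0.14,0],
    [0.65,-0.06,-0.2,0.14,0],
    [0.65,-0.06,-0.2,0.14,0]
  ]
}}

```text
time: 26.38
tool_pos: [0.4962, -0.1538, 0.1618]
ee_rot: [3.14, -0.002, -0.048]
wrist_force: [-0.9, 0.8, -0.2]
width: 0.0614
```

```bash
python3 z.py g1;python3 look.py g2 .56 .115 -.03 .8
```

```text
{'tool_pos': array([ 0.497, -0.151,  0.16 ]), 'ee_rot': array([-3.141, -0.   , -0.044]), 'wrist_force': array([-0.496,  0.218, -0.844])}
top 0.81 2622
scene 0.73 5110
carton [ 0.5601  0.1122 -0.0329] deg -1.9 cost 504.7725490196078
yellow 176 [0.601 0.111 0.07 ]
yellow 294 [0.602 0.111 0.07 ]
blue 170 [0.561 0.17  0.07 ]
blue 272 [0.562 0.17  0.07 ]
yellow in press -0.068 -0.0603
blue in press 0.0018 -0.0051
```

View pics/g1.png

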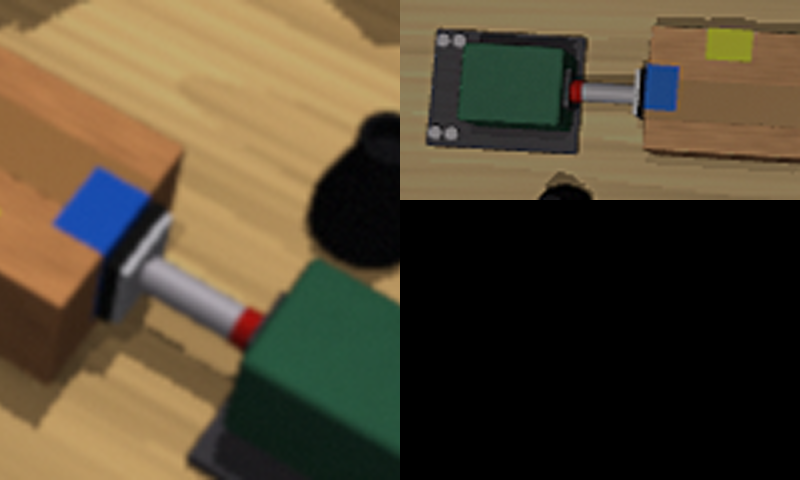

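View pics/g2.png

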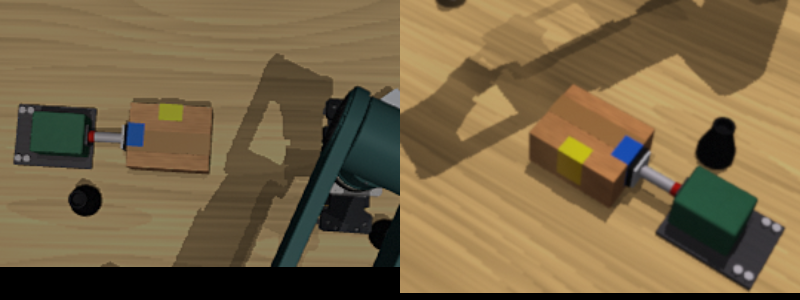

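```bash
python3 -c "
from bench import robot
print(robot.close_job())"
```

```text
the job is handed in; nothing more can be done
None
```

I set both labels and handed the job in at about 26 s. `close_job` reports no verdict, so what follows is my own checking.

- **Yellow pass:** I squared the carton with the open fingers and pushed it until the red band was gone. It was held for well over a second, with the label about 1 mm off the pad's middle. The spring and friction force suggested the pad was only about 8.4 mm in, but the band and the pad's shift in the picture said more. I pushed a little further to about 14 mm by the picture, with no force spike, and held again for about a second.
- **Turn:** I hooked the free end of the yellow face beside the plunger and drew the carton clockwise by a quarter turn, then re-centred it from the side.
- **Blue pass:** The face measured square to within about 0.02 rad and about 5 mm off the middle. The red band was gone, and it was held for over 2 s in total at about 13–15 mm. Wrist force peaked at about 15 N, well under the 40 N crush limit.
- **Final check:** After I withdrew, the carton stood square to the press with the blue label facing the pad. It was within about 2 mm of the pad face (practically touching it) and 5 mm off the middle, the red band showed again, and the arm was clear.
- **Bystanders:** The arm kept clear of the reducers and the stock box, and they looked unmoved in the pictures. I did not re-measure them at the end.
- **Measurement disagreements:** The two cameras differed by 2–4 mm on the press, and the scene camera's carton mask was poor once, so I took that pose from the top view and the labels.

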